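# Pack the bracket kit into its tight tray

### The arm

A 7-joint arm with a two-finger parallel gripper is mounted at the origin on a cart in front of the work surface, level with it; the furniture and walls round the work are solid. World frame = base frame: x ahead of the robot, y to its left, z up, the work surface at z = 0. Lengths are in m, angles in rad, forces in N, time in s.
With the tool pointing down it reaches from about 0.425 to 1.025 m from the base axis. Payload 9.4 kg.
Tool frame: the origin (TCP) lies midway between the tips of the shut fingers; the grasp point (between the pads) lies 19 mm behind it; z points along the fingers, y is the line along which they close (so a half turn about z gives the same grasp; the last joint's range is limited). The gripper opens to 85 mm and grips with 20 to 120 N. Pads are 22 mm wide; open, the fingers measure 114 mm over their backs; the gripper's body (76 mm by 85 mm) begins 54 mm behind the grasp point. The pads swing forward as they close: fully open they stand 13 mm farther back than shut.
Start: joints at [1.124, 0.599, -0.003, 1.599, 0.002, 0.943, -0.08], TCP at [0.262, -0.676, 0.231] pointing down, gripper open.
Joint ranges: [-2.57, 2.57], [-0.35, 1.97], [-1.29, 1.29], [0.11, 2.56], [-1.05, 4.19], [0.11, 1.86], [-2.63, 2.63]. Speed limits (rad/s): [2.22, 2.22, 3.01, 3.01, 3.14, 3.14, 3.14].

### API

Orientations are given as a 3x3 rotation matrix whose columns are the frame's x, y, z axes.
In Python, from cell import * gives the robot as it stands.
- The arm moves only by the tool apply_moves, never from a script. Its argument "series" is a list of rows, each an object with "jaw": the closure in counts, from 0 (fully open) to 255 (shut); "delta_pos": the shift along the tool's x, y, z in mm, a list of three; "angular": the turn, a rotation vector about the tool's x, y, z in rad, a list of three. A call has 1 to 10 rows; each row shifts and turns the commanded pose from where the row before left it, along the tool's axes as they then stand; what a row does not reach is not made up. A row lasts 1/10 s, in which the tool goes at most 50 mm and 8.59 degrees, less where a joint would pass 70% of its speed; a pose out of reach is approached as far as the arm can. A call with a gripper value outside its range is refused whole. The fingers move at their own pace and stop on an object; "force" is the grip in N (left out, the last holds). Time passes only in rows, so rows that do not move let the fingers close. It gives the time, the measured TCP pose, the force, the opening and the grip force at its end, in the units of the state.
- read_state(): the state, without advancing time (a new reading comes with each control period).
- read_camera(name): name is "side" or "top"; returns the picture (400x640x3 uint8, blue, green, red); there is no depth.
- get_calibration(name): a dict with "fx", "fy", "cx", "cy" (pixels), "R" (3x3) and "t" (3): a world point X has camera coordinates R X + t. Camera axes: x right, y down, z forward; pixel columns grow to the right and rows downward; lengths in m; the calibration is good to about 2 mm. A picture is of the moment at which its call begins. get_calibration takes no time and is no camera call.
- sign_off(): hands the job in; it is judged then, once.
The state is a dict: "clock": time; "joints": joint angles; "joint_vel": joint speeds; "joint_torque": joint torques, N m; "ee_pos": TCP position; "tcp_rot": TCP orientation; "ft_force": force on the tool from outside, world axes, zero at the start; "wrist_torque": the same for the moment, N m; "finger_gap": finger opening in m; "gripper_force": force on a finger pad.
Only numpy, scipy, OpenCV 4.12 (cv2) and the standard library are available. Lean on these libraries where they do the work, as an engineer would, in place of code of your own. Each camera call takes 0.05 s, during which the arm holds its last target. There are 200 camera calls.

### The job

Pack both angle brackets and the filter box into the grey kit tray, standing the same way up as they stand now, so that each one is fully down and level between the tray's walls and lies along the tray. They only all fit if packed in the right order, one resting on another. Do not disturb the small glass beaker, the red-capped vial or the roll of blue tape.

Things in the scene. Friction and masses are not known exactly. Their poses are not given: they have to be found in the camera images.
- kit_tray: grey open plastic tray, standing fixed on the thin mouse pad, 120 (x) x 71 (y) x 37 mm; origin at the centre of its underside, z up, x along its length. Inside 106 (x) x 57 (y) mm; floor 5 mm thick, so its upper face is at z = 5 mm; walls 7 mm thick, 37 mm high, their inner top edges bevelled by 4 mm. In the middle of each long wall (y sides) the wall drops to 27 mm high over a length of about 56 mm, as a finger notch.
- long_bracket: silver aluminium angle bracket (L shape), 102 (x) x 53 (y) x 70 mm, 0.16 kg, loose. Origin at the centre of the underside of its flat foot, z up. Foot 102 x 53 mm and 10 mm thick; at the -x end of the foot (x from -51 to -39 mm) an upright plate 12 mm thick and 70 mm high over all, 53 mm wide up to z = 42 mm and then a tab 34 mm wide (good to grip across its 12 mm thickness; the tab rises above the tray's walls).
- short_bracket: blue painted angle bracket (L shape), 88 (x) x 53 (y) x 60 mm, 0.16 kg, loose. Origin at the centre of the underside of its flat foot, z up. Foot 88 x 53 mm and 10 mm thick; at the -x end of the foot (x from -44 to -32 mm) an upright plate 12 mm thick and 60 mm high over all, 53 mm wide up to z = 32 mm and then a tab 34 mm wide (good to grip across its 12 mm thickness).
- filter_box: small closed carton of filters, white with an orange base band, a plain block 52 (x) x 75 (y) x 40 mm, 0.05 kg, loose; origin at the centre of its underside, z up
- beaker_small: small empty glass beaker, 44 x 48 x 58 mm, bystander; origin at the centre of its underside
- vial_red: white vial with a red cap, 27 mm diameter, 52 mm high, bystander; origin at the centre of its underside
- tape_blue: roll of blue tape lying flat, 60 mm diameter, 19 mm high, bystander; origin at the centre of its underside
Mind the look-alikes: they are no part of the job. Leave any yellow look-alike of the long_bracket alone. What is shaped like the filter_box but turquoise is not meant.

How it is judged:
By the outcome, as a careful person would: the job done as asked, in the order asked, and still so for the second after the job is handed in, with the robot touching nothing.
It also fails if it takes over 72 s, if anything falls off the work surface, if the arm or the gripper's body presses on something with over 40 N, if the wrist force passes 120 N, or if a joint passes its speed limit or range.

## Working session

There is one attempt and no reset: what is moved stays moved. The work goes in short steps, Python scripts to look and compute and a tool call to move; the robot and the scene stay as the last step left them, time stands still between calls to the robot, and variables do not carry over. Pictures are saved under pics/ and viewed, at most 10 in all, crops included, and the job is handed in when it is done.

Besides the shell and the picture viewer there is one more tool, called after "Request:" in YAML: its name, and indented under it one key for each argument. apply_moves: Moves the arm, as the interface text tells. Its arguments: {"type":"object","properties":{"series":{"type":"array"},"force":{"type":"number"}},"required":["series"]}

```bash
mkdir -p pics; ls; python3 - <<'E'
from cell import *
import cv2
for n in("top","side"):
    cv2.imwrite(f"pics/{n}0.png",read_camera(n)); c=get_calibration(n); print(n,c)
s=read_state(); print(s)
E
```

```text
pics
top {'fx': 428.5406576915008, 'fy': 428.5406576915008, 'cx': 320.0330753641186, 'cy': 196.97803966542864, 'R': array([[-0.01695582, -0.99983987,  0.00572116],
       [-0.97744491,  0.01537079, -0.21063046],
       [ 0.21050879, -0.00916354, -0.97754902]]), 't': array([0.01625689, 0.5477482 , 1.65868385])}
side {'fx': 480.2463729978549, 'fy': 480.2463729978549, 'cx': 314.0110788668873, 'cy': 205.27999728706973, 'R': array([[ 0.94436645, -0.32874097,  0.01006895],
       [-0.20893588, -0.62328599, -0.75356511],
       [ 0.25400356,  0.70953784, -0.65729616]]), 't': array([-0.51195771,  0.13890163,  1.63351715])}
{'clock': 0.1, 'joints': array([ 1.12430456,  0.60002624, -0.00252042,  1.60007786,  0.0017913 ,
        0.94290132, -0.07976086]), 'joint_vel': array([-0.00058639, -0.00099276, -0.00059789, -0.00041199,  0.00147531,
        0.00090364, -0.00085421]), 'joint_torque': array([ 4.88976351e-03, -7.77990317e+01,  1.56974852e+00, -2.58627748e+01,
        1.25824957e-02,  5.49786753e-03, -4.38143763e-05]), 'ee_pos': array([ 0.26184849, -0.67559435,  0.23050729]), 'tcp_rot': array([[ 9.32375974e-01,  3.61489473e-01, -6.35548878e-04],
       [ 3.61490005e-01, -9.32375134e-01,  1.25951058e-03],
       [-1.37270156e-04, -1.40408197e-03, -9.99999005e-01]]), 'ft_force': array([-0.59949757,  0.31222759, -0.09308749]), 'wrist_torque': array([0.03252543, 0.024962  , 0.02190586]), 'gripper_force': 0.0, 'finger_gap': 0.08531230329387354}
```

View pics/top0.png

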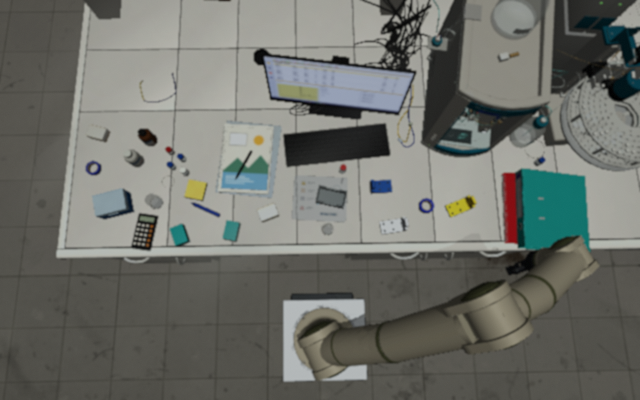

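View pics/side0.png

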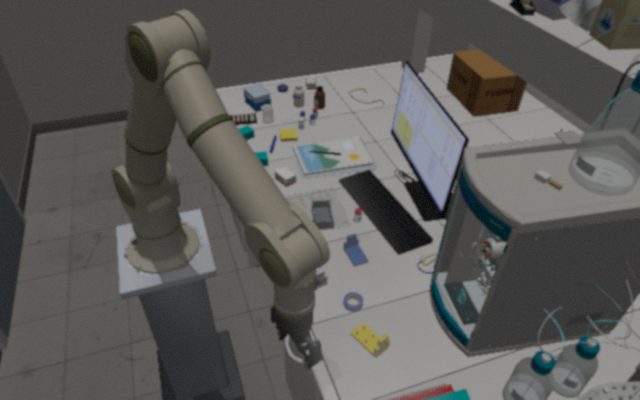

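```bash
python3 - <<'E'
import cv2,numpy as np
t=cv2.imread("pics/top0.png")[150:245,250:480]; s=cv2.imread("pics/side0.png")[155:360,255:405]
cv2.imwrite("pics/c1.png",cv2.resize(t,None,fx=3.47,fy=3.47,interpolation=cv2.INTER_CUBIC))
cv2.imwrite("pics/c2.png",cv2.resize(s,None,fx=2.9,fy=2.9,interpolation=cv2.INTER_CUBIC))
E
```

```text
(no output)
```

View pics/c1.png

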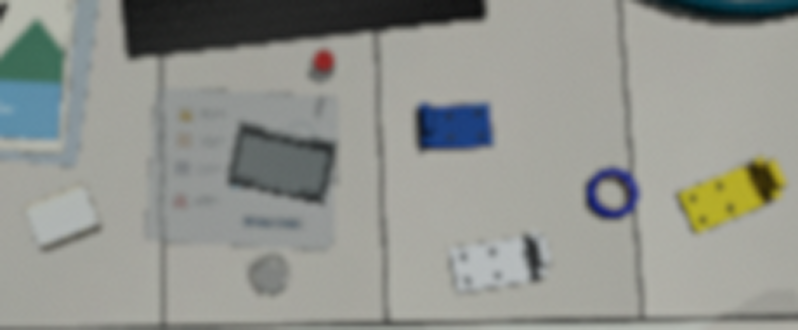

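View pics/c2.png

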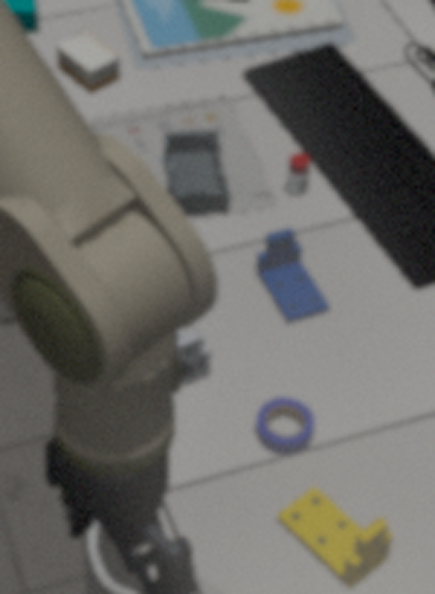

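```bash
cat > fit.py <<'E'
from cell import *
import numpy as np, cv2
from scipy.optimize import minimize
S=6
def B(x0,x1,y0,y1,z0,z1,g): return (np.array([x0,y0,z0])/1e3,np.array([x1,y1,z1])/1e3,g)
def L(l,h1,h): return [B(-l/2+12,l/2,-26.5,26.5,0,10,'f'),B(-l/2,-l/2+12,-26.5,26.5,0,h1,'p'),B(-l/2,-l/2+12,-17,17,h1,h,'p')]
M=dict(long=L(102,42,70),short=L(88,32,60),box=[B(-26,26,-37.5,37.5,0,12,'o'),B(-26,26,-37.5,37.5,12,40,'w')],
 tray=[B(-53,53,-28.5,28.5,0,5,'fl')]+[B(-60,-53,-35.5,35.5,0,37,'w'),B(53,60,-35.5,35.5,0,37,'w')]
  +[B(a,b,*s,0,h,'w') for s in((-35.5,-28.5),(28.5,35.5)) for a,b,h in((-53,-28,37),(-28,28,27),(28,53,37))])
def proj(c,P):
    Q=np.asarray(P)@c['R'].T+c['t']; return np.c_[c['fx']*Q[:,0]/Q[:,2]+c['cx'],c['fy']*Q[:,1]/Q[:,2]+c['cy']],Q[:,2]
def unproj(c,uv,z):
    d=c['R'].T@np.array([(uv[0]-c['cx'])/c['fx'],(uv[1]-c['cy'])/c['fy'],1]); o=-c['R'].T@c['t']; return (o+d*(z-o[2])/d[2])
def faces(name,p,z,c):
    cs,sn=np.cos(p[2]),np.sin(p[2]); Rz=np.array([[cs,-sn,0],[sn,cs,0],[0,0,1]]); T=np.array([p[0],p[1],z]); o=-c['R'].T@c['t']; F=[]
    for lo,hi,g in M[name]:
        for ax in range(3):
            for s in(0,1):
                b,d=[k for k in range(3) if k!=ax]; q=np.zeros((4,3)); q[:,ax]=(lo,hi)[s][ax]
                q[:,b]=[lo[b],hi[b],hi[b],lo[b]]; q[:,d]=[lo[d],lo[d],hi[d],hi[d]]
                W=q@Rz.T+T; n=Rz[:,ax]*(2*s-1)
                if n@(o-W.mean(0))>0: uv,dp=proj(c,W); F.append((dp.mean(),(g,ax,s),uv))
    return sorted(F,key=lambda f:-f[0])
def cost(name,p,z,c,img,roi):
    x0,y0,x1,y1=roi; lab=np.zeros(((y1-y0)*S,(x1-x0)*S),np.uint8); ids={}
    for _,k,uv in faces(name,p,z,c):
        i=ids.setdefault(k,len(ids)+1); cv2.fillConvexPoly(lab,np.round(((uv-[x0,y0]+.5)*S-.5)*16).astype(np.int32),i,shift=4)
    A=np.stack([cv2.GaussianBlur(cv2.resize((lab==i).astype(np.float32),(x1-x0,y1-y0),interpolation=cv2.INTER_AREA),(0,0),.7).ravel() for i in range(len(ids)+1)],1)
    Y=img[y0:y1,x0:x1].reshape(-1,3).astype(float); X=np.linalg.lstsq(A,Y,rcond=1e-3)[0]
    return np.mean((A@X-Y)**2)
def roi(name,p,z,c,m=5):
    uv=np.vstack([f[2] for f in faces(name,p,z,c)]); a=np.floor(uv.min(0)-m).astype(int); b=np.ceil(uv.max(0)+m).astype(int); return (*a,*b)
def fit(name,p0,z,views):   # views: [(calib,img)]
    r=[roi(name,p0,z,c) for c,_ in views]
    f=lambda p:sum(cost(name,p,z,c,i,q) for (c,i),q in zip(views,r))
    best=None
    for d in(-.12,0,.12):
        s0=np.array(p0)+[0,0,d]; q=minimize(f,s0,method='Nelder-Mead',options=dict(initial_simplex=s0+np.array([[0,0,0],[.008,0,0],[0,.008,0],[0,0,.1]]),xatol=1e-4,fatol=1e-3))
        if best is None or q.fun<best.fun: best=q
    return best.x,best.fun
def draw(name,p,z,c,img,k=9,m=6):
    x0,y0,x1,y1=roi(name,p,z,c,m); o=cv2.resize(img[y0:y1,x0:x1].astype(np.uint8),None,fx=k,fy=k,interpolation=cv2.INTER_CUBIC)
    for _,_,uv in faces(name,p,z,c): cv2.polylines(o,[np.round((uv-[x0,y0]+.5)*k-.5).astype(np.int32)],True,(0,0,255),1)
    return o
def grab(n,k=4): return np.mean([read_camera(n).astype(float) for _ in range(k)],0)
E
cat > m1.py <<'E'
from fit import *
ct,cs=get_calibration("top"),get_calibration("side"); T,Sd=grab("top"),grab("side")
np.savez("im0.npz",T=T,S=Sd)
f=lambda a:(250+a[0]/3.47,150+a[1]/3.47)
# centre, from, to  (crop px) along object x axis
I=dict(tray=((283,163),(235,155),(332,172),.002),short=((457,125),(425,127),(490,125),0),long=((492,265),(535,257),(455,270),0),box=((65,215),(58,190),(75,240),0))
out=[]
for n,(c,a,b,z) in I.items():
    C,a,b=[unproj(ct,f(v),z+.01) for v in(c,a,b)]; d=b-a; p0=[C[0],C[1],np.arctan2(d[1],d[0])]
    vs={'top':[(ct,T)]}
    if n!='long': vs.update(side=[(cs,Sd)],both=[(ct,T),(cs,Sd)])
    print(n,np.round(p0,3))
    for k,v in vs.items():
        p,q=fit(n,p0,z,v); print('  ',k,np.round(p,4),round(q,1))
    out.append(draw(n,p,z,ct,T)); 
    if n!='long': out.append(draw(n,p,z,cs,Sd))
W=np.full((600,800,3),90,np.uint8); 
for i,o in enumerate(out):
    r,c=divmod(i,4); s=min(1,196/o.shape[1],296/o.shape[0]); o=cv2.resize(o,None,fx=s,fy=s,interpolation=cv2.INTER_AREA); W[r*300:r*300+o.shape[0],c*200:c*200+o.shape[1]]=o
cv2.imwrite("pics/fit1.png",W)
E
time python3 m1.py
```

```text
tray [ 0.557 -0.041 -1.764]
   top [ 0.5579 -0.0375 -1.8032] 54.3
   side [ 0.5593 -0.0373 -1.8124] 156.0
   both [ 0.5582 -0.0375 -1.8067] 212.6
short [ 0.601 -0.25  -1.555]
   top [ 0.5998 -0.2445 -1.5154] 26.5
   side [ 0.6008 -0.2475 -1.5174] 12.2
   both [ 0.6002 -0.2448 -1.522 ] 45.1
long [ 0.432 -0.283  1.716]
   top [ 0.4335 -0.2863  1.7313] 31.4
box [ 0.499  0.218 -2.813]
   top [ 0.4956  0.2193 -2.7747] 12.6
   side [ 0.4952  0.2144 -2.8003] 183.6
   both [ 0.4959  0.218  -2.7897] 200.6
real	0m23.974s
user	0m21.793s
sys	0m0.539s
```

View pics/fit1.png

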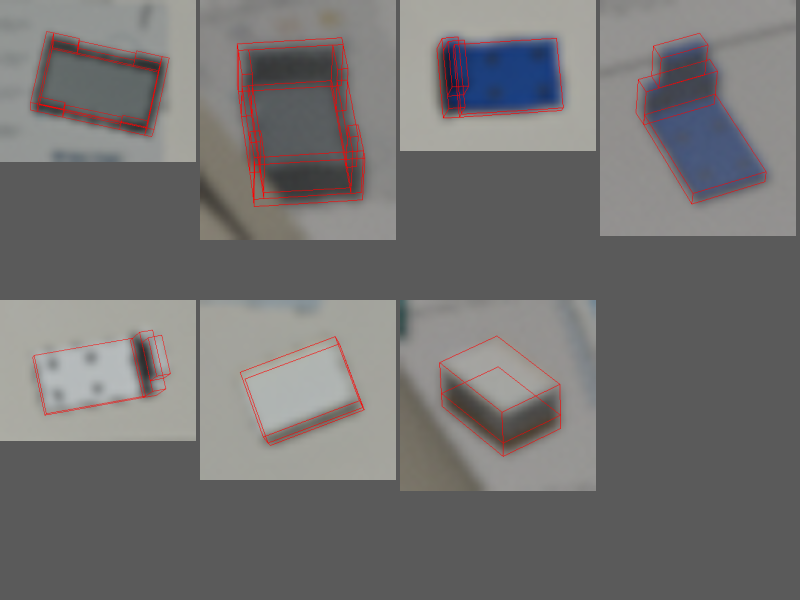

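Request:
apply_moves:
  series:
    - {"jaw": 0,"delta_pos": [0,0,0],"angular": [0,0,0.105]}
    - {"jaw": 0,"delta_pos": [0,0,0],"angular": [0,0,0.104]}
    - {"jaw": 0,"delta_pos": [29,-39,0],"angular": [0,0,0]}
    - {"jaw": 0,"delta_pos": [29,-39,0],"angular": [0,0,0]}
    - {"jaw": 0,"delta_pos": [29,-39,0],"angular": [0,0,0]}
    - {"jaw": 0,"delta_pos": [29,-39,0],"angular": [0,0,0]}
    - {"jaw": 0,"delta_pos": [29,-39,0],"angular": [0,0,0]}
    - {"jaw": 0,"delta_pos": [29,-39,0],"angular": [0,0,0]}
    - {"jaw": 0,"delta_pos": [29,-39,0],"angular": [0,0,0]}
    - {"jaw": 0,"delta_pos": [29,-39,0],"angular": [0,0,0]}
  force: 80

```text
clock: 1.5
ee_pos: [0.4418, -0.3292, 0.2316]
tcp_rot: [[0.987, 0.16, 0.001], [0.16, -0.987, -0.0], [0.001, 0.0, -1.0]]
ft_force: [1.7, -0.2, -0.5]
finger_gap: 0.0854
gripper_force: 0.0
```

```bash
cat > go.py <<'E'
import sys; from cell import *; import numpy as np
# go.py x y z psi : tool-axis shift (mm) after turning by 'turn' about tool z
s=read_state(); R=s['tcp_rot']; x,y,z,p=map(float,sys.argv[1:5]); psi=np.arctan2(R[1,1],R[0,1])
turn=-((p-psi+np.pi)%(2*np.pi)-np.pi); d=np.array([x,y,z])-s['ee_pos']
X=np.array([-np.sin(p),np.cos(p)]);Y=np.array([np.cos(p),np.sin(p)])
print('t',round(s['clock'],2),'pos',np.round(s['ee_pos'],4),'psi',round(psi,4),'tilt',np.round(R[:2,2],4),'j',np.round(s['joints'],2),'F',np.round(s['ft_force'],1),'gap',round(s['finger_gap'],4),'gf',round(s['gripper_force'],1))
print('turn',round(turn,4),'shift',np.round([1e3*d[:2]@X,1e3*d[:2]@Y,-1e3*d[2]],1))
E
python3 go.py .4407 -.3307 .039 -1.410
python3 - <<'E'
from fit import *
Sd=grab("side",4); T=grab("top",2); c=get_calibration("side"); ct=get_calibration("top")
for v in([(c,Sd)],[(ct,T)],[(c,Sd),(ct,T)]):print(fit('long',[.4335,-.2863,1.7313],0,v))
E
```

```text
t 1.5 pos [ 0.4418 -0.3292  0.2316] psi -1.41 tilt [ 0.0006 -0.0004] j [ 0.51  0.39  0.03  2.   -0.02  0.75 -0.85] F [ 1.7 -0.2 -0.5] gap 0.0854 gf 0.0
turn -0.0 shift [ -1.3   1.3 192.6]
(array([ 0.41723389, -0.29346223,  2.03968527]), np.float64(196.22449639794877))
(array([ 0.4784926 , -0.27822419,  1.73441438]), np.float64(955.6991298234611))
(array([ 0.43630502, -0.32339407,  2.78988381]), np.float64(1199.844044018192))
```

Request:
apply_moves:
  series:
    - {"jaw": 0,"delta_pos": [-1.3,1.3,40],"angular": [0,0,0]}
    - {"jaw": 0,"delta_pos": [0,0,40],"angular": [0,0,0]}
    - {"jaw": 0,"delta_pos": [0,0,40],"angular": [0,0,0]}
    - {"jaw": 0,"delta_pos": [0,0,36],"angular": [0,0,0]}
    - {"jaw": 0,"delta_pos": [0,0,25],"angular": [0,0,0]}
    - {"jaw": 0,"delta_pos": [0,0,11.6],"angular": [0,0,0]}
    - {"jaw": 255,"delta_pos": [0,0,0],"angular": [0,0,0]}
    - {"jaw": 255,"delta_pos": [0,0,0],"angular": [0,0,0]}
    - {"jaw": 255,"delta_pos": [0,0,0],"angular": [0,0,0]}
    - {"jaw": 255,"delta_pos": [0,0,0],"angular": [0,0,0]}
  force: 80

```text
clock: 2.8
ee_pos: [0.4406, -0.3329, 0.04]
tcp_rot: [[0.987, 0.16, 0.002], [0.16, -0.987, -0.001], [0.002, 0.002, -1.0]]
ft_force: [-0.4, 0.1, -0.8]
finger_gap: 0.0281
gripper_force: 0.0
```

Request:
apply_moves:
  series:
    - {"jaw": 255,"delta_pos": [0,0,0],"angular": [0,0,0]}
    - {"jaw": 255,"delta_pos": [0,0,0],"angular": [0,0,0]}
    - {"jaw": 255,"delta_pos": [0,0,0],"angular": [0,0,0]}

```text
clock: 3.1
ee_pos: [0.4404, -0.3322, 0.0397]
tcp_rot: [[0.987, 0.16, 0.001], [0.16, -0.987, -0.0], [0.001, 0.0, -1.0]]
ft_force: [-0.8, 0.8, 9.2]
finger_gap: 0.0106
gripper_force: 78.1
```

```bash
python3 go.py .4407 -.3307 .039 -1.410
```

```text
t 3.1 pos [ 0.4404 -0.3322  0.0397] psi -1.4097 tilt [ 0.001  -0.0003] j [ 0.54  0.68  0.01  2.14 -0.02  0.32 -0.84] F [-0.8  0.8  9.2] gap 0.0106 gf 78.1
turn 0.0003 shift [ 0.5 -1.4  0.7]
```

Request:
apply_moves:
  series:
    - {"jaw": 255,"delta_pos": [0,0,-10],"angular": [0,0,0]}
    - {"jaw": 255,"delta_pos": [0,0,-25],"angular": [0,0,0]}
    - {"jaw": 255,"delta_pos": [0,0,-35],"angular": [0,0,0]}
    - {"jaw": 255,"delta_pos": [0,0,-35],"angular": [0,0,0]}
    - {"jaw": 255,"delta_pos": [0,0,-20],"angular": [0,0,0.1]}
    - {"jaw": 255,"delta_pos": [0,0,-5],"angular": [0,0,0.1]}
    - {"jaw": 255,"delta_pos": [0,0,0],"angular": [0,0,0.1]}
    - {"jaw": 255,"delta_pos": [0,0,0],"angular": [0,0,0.097]}

```text
clock: 3.9
ee_pos: [0.44, -0.3323, 0.1699]
tcp_rot: [[0.971, -0.238, 0.001], [-0.238, -0.971, -0.001], [0.001, 0.0, -1.0]]
ft_force: [0.5, -0.1, -1.4]
finger_gap: 0.0109
gripper_force: 77.9
```

Request:
apply_moves:
  series:
    - {"jaw": 255,"delta_pos": [3,-15,0],"angular": [0,0,0]}
    - {"jaw": 255,"delta_pos": [6,-33,0],"angular": [0,0,0]}
    - {"jaw": 255,"delta_pos": [6,-36,0],"angular": [0,0,0]}
    - {"jaw": 255,"delta_pos": [6,-36,0],"angular": [0,0,0]}
    - {"jaw": 255,"delta_pos": [6,-36,0],"angular": [0,0,0]}
    - {"jaw": 255,"delta_pos": [6,-36,0],"angular": [0,0,0]}
    - {"jaw": 255,"delta_pos": [6,-36,0],"angular": [0,0,0]}
    - {"jaw": 255,"delta_pos": [4,-26,0],"angular": [0,0,0]}
    - {"jaw": 255,"delta_pos": [3,-14,0],"angular": [0,0,0]}
    - {"jaw": 255,"delta_pos": [0,0,0],"angular": [0,0,0]}

```text
clock: 4.9
ee_pos: [0.5481, -0.08, 0.1687]
tcp_rot: [[0.973, -0.229, 0.0], [-0.229, -0.973, 0.001], [0.0, -0.001, -1.0]]
ft_force: [-0.3, 1.2, -1.9]
finger_gap: 0.0104
gripper_force: 77.9
```

```bash
python3 go.py .5476 -.0822 .06 -1.807
python3 - <<'E'
from fit import *
Sd=grab("side",3); T=grab("top",2); c=get_calibration("side"); ct=get_calibration("top"); np.savez('im1.npz',T=T,S=Sd)
s=read_state(); z=s['ee_pos'][2]-.0397; p0=[s['ee_pos'][0]+.2337*.045,s['ee_pos'][1]+.9723*.045,1.335]
print(z,p0)
a=draw('long',p0,z,c,Sd,8,12); b=draw('long',p0,z,ct,T,8,12)
W=np.zeros((max(a.shape[0],b.shape[0]),a.shape[1]+b.shape[1],3),np.uint8); W[:a.shape[0],:a.shape[1]]=a; W[:b.shape[0],a.shape[1]:]=b
k=min(1,800/W.shape[1],600/W.shape[0]); cv2.imwrite("pics/h1.png",cv2.resize(W,None,fx=k,fy=k))
E
```

```text
t 4.9 pos [ 0.5481 -0.08    0.1687] psi -1.8017 tilt [0.0002 0.0008] j [-0.08  0.48  0.17  2.06 -0.14  0.61 -1.61] F [-0.3  1.2 -1.9] gap 0.0104 gf 77.9
turn 0.0053 shift [  0.    2.3 108.7]
0.1290468381292475 [np.float64(0.5573186136162226), np.float64(-0.04039270671030859), 1.335]
```

View pics/h1.png

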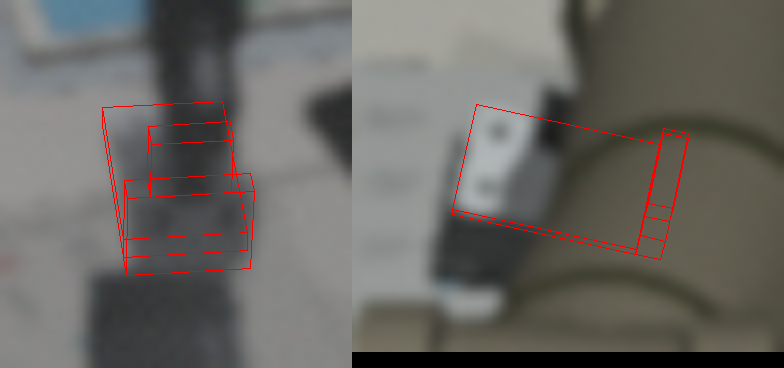

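Request:
apply_moves:
  series:
    - {"jaw": 255,"delta_pos": [0,2,20],"angular": [0,0,0.005]}
    - {"jaw": 255,"delta_pos": [0,0,30],"angular": [0,0,0]}
    - {"jaw": 255,"delta_pos": [0,0,25],"angular": [0,0,0]}
    - {"jaw": 255,"delta_pos": [0,0,10],"angular": [0,0,0]}
    - {"jaw": 255,"delta_pos": [0,0,0],"angular": [0,0,0]}

```text
clock: 5.65
ee_pos: [0.546, -0.0854, 0.0826]
tcp_rot: [[0.971, -0.24, -0.003], [-0.24, -0.971, -0.0], [-0.003, 0.001, -1.0]]
ft_force: [0.1, 0.4, -0.2]
finger_gap: 0.0109
gripper_force: 78.0
```

Request:
apply_moves:
  series:
    - {"jaw": 255,"delta_pos": [0,0,4],"angular": [0,0,0]}
    - {"jaw": 255,"delta_pos": [0,0,4],"angular": [0,0,0]}
    - {"jaw": 255,"delta_pos": [0,0,2],"angular": [0,0,0]}
    - {"jaw": 255,"delta_pos": [0,0,0],"angular": [0,0,0]}

```text
clock: 6.05
ee_pos: [0.5475, -0.0846, 0.075]
tcp_rot: [[0.971, -0.239, 0.002], [-0.239, -0.971, 0.0], [0.002, -0.0, -1.0]]
ft_force: [-2.8, -0.7, 8.0]
finger_gap: 0.0108
gripper_force: 79.6
```

```bash
python3 go.py .5476 -.0822 .0467 -1.807
```

```text
t 6.05 pos [ 0.5475 -0.0846  0.075 ] psi -1.812 tilt [0.0019 0.    ] j [-0.03  0.63  0.12  2.12 -0.18  0.4  -1.58] F [-2.8 -0.7  8. ] gap 0.0108 gf 79.6
turn -0.005 shift [-0.5 -2.4 28.3]
```

Request:
apply_moves:
  series:
    - {"jaw": 255,"delta_pos": [-0.5,-2.5,0],"angular": [0,0,-0.005]}
    - {"jaw": 255,"delta_pos": [0,0,4],"angular": [0,0,0]}
    - {"jaw": 255,"delta_pos": [0,0,4],"angular": [0,0,0]}
    - {"jaw": 255,"delta_pos": [0,0,0],"angular": [0,0,0]}

```text
clock: 6.45
ee_pos: [0.5468, -0.0818, 0.065]
tcp_rot: [[0.972, -0.234, -0.001], [-0.234, -0.972, 0.0], [-0.001, 0.0, -1.0]]
ft_force: [0.4, 0.2, -1.6]
finger_gap: 0.0108
gripper_force: 78.0
```

```bash
python3 go.py .5476 -.0822 .0467 -1.807
```

```text
t 6.45 pos [ 0.5468 -0.0818  0.065 ] psi -1.8068 tilt [-0.0009  0.0001] j [-0.03  0.64  0.11  2.13 -0.18  0.38 -1.58] F [ 0.4  0.2 -1.6] gap 0.0108 gf 78.0
turn 0.0002 shift [ 0.8  0.2 18.3]
```

Inside the walls, no contact. Continue down.

Request:
apply_moves:
  series:
    - {"jaw": 255,"delta_pos": [0,0,5],"angular": [0,0,0]}
    - {"jaw": 255,"delta_pos": [0,0,5],"angular": [0,0,0]}
    - {"jaw": 255,"delta_pos": [0,0,3],"angular": [0,0,0]}
    - {"jaw": 255,"delta_pos": [0,0,3],"angular": [0,0,0]}
    - {"jaw": 255,"delta_pos": [0,0,1.5],"angular": [0,0,0]}
    - {"jaw": 255,"delta_pos": [0,0,0],"angular": [0,0,0]}

```text
clock: 7.05
ee_pos: [0.547, -0.082, 0.0479]
tcp_rot: [[0.972, -0.234, -0.0], [-0.234, -0.972, -0.0], [-0.0, 0.0, -1.0]]
ft_force: [0.6, 0.0, -0.6]
finger_gap: 0.0107
gripper_force: 78.0
```

```bash
python3 go.py .5476 -.0822 .0467 -1.807
```

```text
t 7.05 pos [ 0.547  -0.082   0.0479] psi -1.807 tilt [-0.0004 -0.    ] j [-0.02  0.67  0.1   2.13 -0.19  0.34 -1.57] F [ 0.6  0.  -0.6] gap 0.0107 gf 78.0
turn 0.0 shift [0.7 0.1 1.2]
```

Request:
apply_moves:
  series:
    - {"jaw": 255,"delta_pos": [0,0,1.5],"angular": [0,0,0]}
    - {"jaw": 255,"delta_pos": [0,0,0],"angular": [0,0,0]}

```text
clock: 7.25
ee_pos: [0.5472, -0.082, 0.047]
tcp_rot: [[0.972, -0.234, 0.0], [-0.234, -0.972, 0.0], [0.0, -0.0, -1.0]]
ft_force: [-0.4, 1.0, 1.5]
finger_gap: 0.0107
gripper_force: 78.3
```

Request:
apply_moves:
  series:
    - {"jaw": 255,"delta_pos": [0,0,1],"angular": [0,0,0]}
    - {"jaw": 255,"delta_pos": [0,0,0],"angular": [0,0,0]}

```text
clock: 7.45
ee_pos: [0.5472, -0.082, 0.0469]
tcp_rot: [[0.972, -0.234, 0.001], [-0.234, -0.972, 0.0], [0.001, -0.0, -1.0]]
ft_force: [-2.4, 0.6, 15.7]
finger_gap: 0.0107
gripper_force: 80.8
```

Request:
apply_moves:
  series:
    - {"jaw": 255,"delta_pos": [0,0.5,-1],"angular": [0,0,0]}
    - {"jaw": 255,"delta_pos": [0,0.5,0],"angular": [0,0,0]}
    - {"jaw": 255,"delta_pos": [0,0,0],"angular": [0,0,0]}

```text
clock: 7.75
ee_pos: [0.5471, -0.0829, 0.047]
tcp_rot: [[0.972, -0.234, 0.001], [-0.234, -0.972, 0.0], [0.001, -0.0, -1.0]]
ft_force: [-0.6, 1.5, 6.5]
finger_gap: 0.0108
gripper_force: 79.3
```

Request:
apply_moves:
  series:
    - {"jaw": 255,"delta_pos": [0,0.5,0],"angular": [0,0,0]}
    - {"jaw": 255,"delta_pos": [0,0.5,0],"angular": [0,0,0]}
    - {"jaw": 255,"delta_pos": [0,0,0],"angular": [0,0,0]}

```text
clock: 8.05
ee_pos: [0.547, -0.083, 0.047]
tcp_rot: [[0.972, -0.233, 0.001], [-0.233, -0.972, 0.001], [0.0, -0.001, -1.0]]
ft_force: [-0.1, 3.9, 6.8]
finger_gap: 0.0105
gripper_force: 79.2
```

```bash
python3 go.py .5476 -.0822 .0467 -1.807
```

```text
t 8.05 pos [ 0.547 -0.083  0.047] psi -1.8063 tilt [0.0006 0.0009] j [-0.02  0.67  0.1   2.13 -0.19  0.34 -1.57] F [-0.1  3.9  6.8] gap 0.0105 gf 79.2
turn 0.0007 shift [ 0.4 -0.9  0.3]
```

Request:
apply_moves:
  series:
    - {"jaw": 0,"delta_pos": [0,-1,0],"angular": [0,0,0]}
    - {"jaw": 0,"delta_pos": [0,0,0],"angular": [0,0,0]}
    - {"jaw": 0,"delta_pos": [0,0,0],"angular": [0,0,0]}
    - {"jaw": 0,"delta_pos": [0,0,0],"angular": [0,0,0]}
    - {"jaw": 0,"delta_pos": [0,0,-15],"angular": [0,0,0]}
    - {"jaw": 0,"delta_pos": [0,0,-35],"angular": [0,0,0]}
    - {"jaw": 0,"delta_pos": [0,0,-40],"angular": [0,0,0]}
    - {"jaw": 0,"delta_pos": [0,0,-40],"angular": [0,0,0]}
    - {"jaw": 0,"delta_pos": [0,0,0],"angular": [0,0,-0.145]}
    - {"jaw": 0,"delta_pos": [0,0,0],"angular": [0,0,-0.14]}

```text
clock: 9.05
ee_pos: [0.5475, -0.0829, 0.1782]
tcp_rot: [[0.999, 0.055, 0.003], [0.055, -0.999, -0.0], [0.003, 0.001, -1.0]]
ft_force: [-0.6, -0.0, -1.1]
finger_gap: 0.0854
gripper_force: 0.0
```

Request:
apply_moves:
  series:
    - {"jaw": 0,"delta_pos": [11,31,0],"angular": [0,0,0]}
    - {"jaw": 0,"delta_pos": [11,31,0],"angular": [0,0,0]}
    - {"jaw": 0,"delta_pos": [11,31,0],"angular": [0,0,0]}
    - {"jaw": 0,"delta_pos": [11,31,0],"angular": [0,0,0]}
    - {"jaw": 0,"delta_pos": [0,0,0],"angular": [0,0,0]}

```text
clock: 9.55
ee_pos: [0.5975, -0.21, 0.1766]
tcp_rot: [[0.999, 0.043, 0.001], [0.043, -0.999, -0.003], [0.001, 0.003, -1.0]]
ft_force: [-0.2, 0.4, -0.4]
finger_gap: 0.0852
gripper_force: 0.0
```

```bash
python3 go.py .5983 -.2068 .029 -1.522
python3 - <<'E'
from fit import *
Sd=grab("side",3); T=grab("top",2); c=get_calibration("side"); ct=get_calibration("top")
print(fit('short',[.6002,-.2448,-1.522],0,[(c,Sd)]))
a=Sd[170:350,260:400].astype(np.uint8); b=T[165:245,290:420].astype(np.uint8)
a=cv2.resize(a,None,fx=3.2,fy=3.2); b=cv2.resize(b,None,fx=2.6,fy=2.6)
W=np.zeros((600,800,3),np.uint8); W[:a.shape[0],:a.shape[1]]=a; W[:b.shape[0],450:450+b.shape[1]]=b; cv2.imwrite("pics/k1.png",W)
E
```

```text
t 9.55 pos [ 0.5975 -0.21    0.1766] psi -1.5275 tilt [ 0.001  -0.0029] j [ 0.18  0.55  0.1   1.87 -0.07  0.72 -1.21] F [-0.2  0.4 -0.4] gap 0.0852 gf 0.0
turn -0.0055 shift [  1.   -3.2 147.6]
(array([ 0.5994467 , -0.24432593, -1.4941087 ]), np.float64(163.85950276254565))
```

View pics/k1.png

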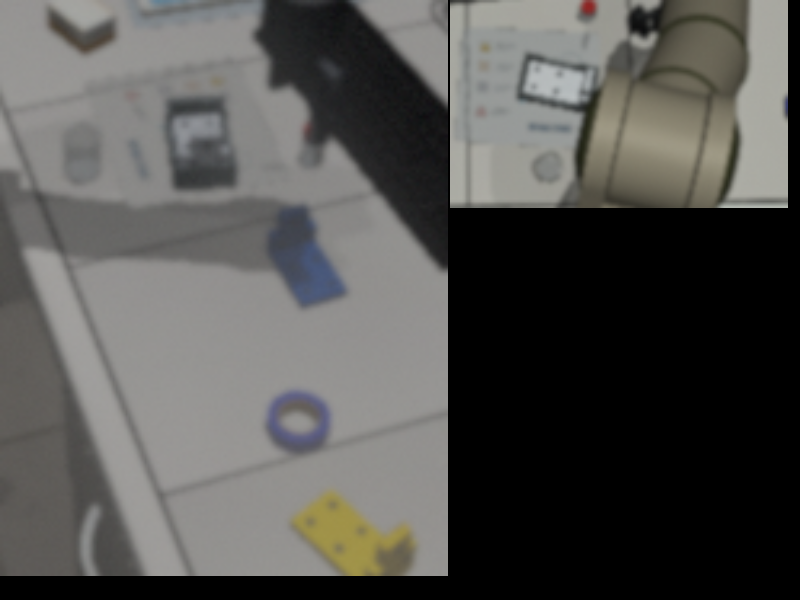

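Request:
apply_moves:
  series:
    - {"jaw": 0,"delta_pos": [1,-2,40],"angular": [0,0,-0.003]}
    - {"jaw": 0,"delta_pos": [0,0,40],"angular": [0,0,0]}
    - {"jaw": 0,"delta_pos": [0,0,36],"angular": [0,0,0]}
    - {"jaw": 0,"delta_pos": [0,0,22],"angular": [0,0,0]}
    - {"jaw": 0,"delta_pos": [0,0,9.5],"angular": [0,0,0]}
    - {"jaw": 255,"delta_pos": [0,0,0],"angular": [0,0,0]}
    - {"jaw": 255,"delta_pos": [0,0,0],"angular": [0,0,0]}
    - {"jaw": 255,"delta_pos": [0,0,0],"angular": [0,0,0]}
    - {"jaw": 255,"delta_pos": [0,0,0],"angular": [0,0,0]}
    - {"jaw": 255,"delta_pos": [0,0,0],"angular": [0,0,0]}

```text
clock: 10.8
ee_pos: [0.5984, -0.2032, 0.0302]
tcp_rot: [[0.999, 0.052, 0.002], [0.052, -0.999, -0.001], [0.002, 0.001, -1.0]]
ft_force: [1.0, -1.2, -0.2]
finger_gap: 0.0125
gripper_force: 0.1
```

Request:
apply_moves:
  series:
    - {"jaw": 255,"delta_pos": [0,0,0],"angular": [0,0,0]}
    - {"jaw": 255,"delta_pos": [0,0,0],"angular": [0,0,0]}

```text
clock: 11.0
ee_pos: [0.5981, -0.2027, 0.0296]
tcp_rot: [[0.999, 0.052, 0.001], [0.052, -0.999, -0.0], [0.001, 0.0, -1.0]]
ft_force: [-0.5, -0.3, 4.2]
finger_gap: 0.0107
gripper_force: 80.1
```

```bash
python3 go.py .5686 .0065 .06 -1.807
```

```text
t 11.0 pos [ 0.5981 -0.2027  0.0296] psi -1.519 tilt [ 0.0009 -0.0003] j [ 0.2   0.75  0.06  1.96 -0.09  0.44 -1.19] F [-0.5 -0.3  4.2] gap 0.0107 gf 80.1
turn 0.288 shift [ -77.7 -196.5  -30.4]
```

Request:
apply_moves:
  series:
    - {"jaw": 255,"delta_pos": [0,0,-10],"angular": [0,0,0]}
    - {"jaw": 255,"delta_pos": [0,0,-25],"angular": [0,0,0]}
    - {"jaw": 255,"delta_pos": [0,0,-35],"angular": [0,0,0]}
    - {"jaw": 255,"delta_pos": [0,0,-35],"angular": [0,0,0]}
    - {"jaw": 255,"delta_pos": [0,0,-15],"angular": [0,0,0.09]}
    - {"jaw": 255,"delta_pos": [0,0,0],"angular": [0,0,0.1]}
    - {"jaw": 255,"delta_pos": [0,0,0],"angular": [0,0,0.098]}

```text
clock: 11.7
ee_pos: [0.5977, -0.2024, 0.1505]
tcp_rot: [[0.971, -0.238, 0.001], [-0.238, -0.971, 0.0], [0.001, -0.001, -1.0]]
ft_force: [-0.4, 0.0, -2.0]
finger_gap: 0.0107
gripper_force: 79.3
```

Request:
apply_moves:
  series:
    - {"jaw": 255,"delta_pos": [-5,-13,0],"angular": [0,0,0]}
    - {"jaw": 255,"delta_pos": [-11,-27,0],"angular": [0,0,0]}
    - {"jaw": 255,"delta_pos": [-12,-31,0],"angular": [0,0,0]}
    - {"jaw": 255,"delta_pos": [-12,-31,0],"angular": [0,0,0]}
    - {"jaw": 255,"delta_pos": [-12,-31,0],"angular": [0,0,0]}
    - {"jaw": 255,"delta_pos": [-12,-31,0],"angular": [0,0,0]}
    - {"jaw": 255,"delta_pos": [-9,-22,0],"angular": [0,0,0]}
    - {"jaw": 255,"delta_pos": [-5,-11,0],"angular": [0,0,0]}
    - {"jaw": 255,"delta_pos": [0,0,0],"angular": [0,0,0]}
    - {"jaw": 255,"delta_pos": [0,0,0],"angular": [0,0,0]}

```text
clock: 12.7
ee_pos: [0.5679, 0.0064, 0.1492]
tcp_rot: [[0.972, -0.233, -0.0], [-0.233, -0.972, -0.001], [0.0, 0.001, -1.0]]
ft_force: [0.4, -1.0, -1.5]
finger_gap: 0.0108
gripper_force: 79.2
```

```bash
python3 go.py .5686 .0069 .06 -1.807
python3 - <<'E'
from fit import *
Sd=grab("side",3); c=get_calibration("side"); ct=get_calibration("top"); T=grab("top",2)
s=read_state(); z=s['ee_pos'][2]-.0296; a=.2337,.9723; p0=[s['ee_pos'][0]-a[0]*.038,s['ee_pos'][1]-a[1]*.038,-1.807]
print(z,p0)
for v in([(c,Sd)],): print(fit('short',p0,z,v))
A=draw('short',p0,z,c,Sd,8,12); B_=draw('short',p0,z,ct,T,8,12); A=A
h=max(A.shape[0],B_.shape[0]); W=np.zeros((h,A.shape[1]+B_.shape[1],3),np.uint8); W[:A.shape[0],:A.shape[1]]=A; W[:B_.shape[0],A.shape[1]:]=B_
k=min(1,800/W.shape[1],600/W.shape[0]); cv2.imwrite("pics/h2.png",cv2.resize(W,None,fx=k,fy=k))
E
```

```text
t 12.7 pos [0.5679 0.0064 0.1492] psi -1.8064 tilt [-0.0001 -0.0006] j [-0.25  0.53  0.2   2.05 -0.18  0.58 -1.74] F [ 0.4 -1.  -1.5] gap 0.0108 gf 79.2
turn 0.0006 shift [ 0.5 -0.7 89.2]
0.11956645487497848 [np.float64(0.5592056510180733), np.float64(-0.031064663273110298), -1.807]
(array([ 0.55582458, -0.03792643, -1.82354523]), np.float64(536.7167772528996))
```

View pics/h2.png

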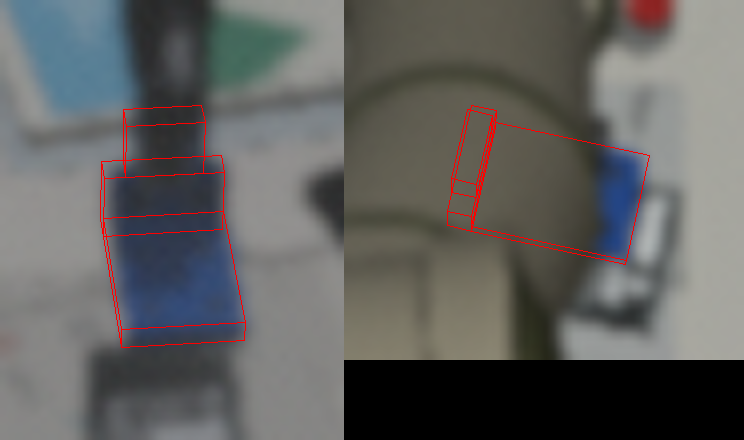

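Request:
apply_moves:
  series:
    - {"jaw": 255,"delta_pos": [0,-0.5,15],"angular": [0,0,0]}
    - {"jaw": 255,"delta_pos": [0,0,15],"angular": [0,0,0]}
    - {"jaw": 255,"delta_pos": [0,0,10],"angular": [0,0,0]}
    - {"jaw": 255,"delta_pos": [0,0,10],"angular": [0,0,0]}
    - {"jaw": 255,"delta_pos": [0,0,10],"angular": [0,0,0]}
    - {"jaw": 255,"delta_pos": [0,0,10],"angular": [0,0,0]}
    - {"jaw": 255,"delta_pos": [0,0,5],"angular": [0,0,0]}
    - {"jaw": 255,"delta_pos": [0,0,0],"angular": [0,0,0]}

```text
clock: 13.75
ee_pos: [0.5678, 0.0076, 0.0734]
tcp_rot: [[0.972, -0.234, -0.001], [-0.234, -0.972, -0.0], [-0.001, 0.0, -1.0]]
ft_force: [0.1, 0.9, -2.0]
finger_gap: 0.0107
gripper_force: 79.3
```

```bash
python3 go.py .5686 .0069 .0466 -1.807
```

```text
t 13.75 pos [0.5678 0.0076 0.0734] psi -1.807 tilt [-0.0012 -0.0001] j [-0.21  0.64  0.15  2.09 -0.21  0.42 -1.71] F [ 0.1  0.9 -2. ] gap 0.0107 gf 79.3
turn 0.0 shift [ 1.   0.5 26.8]
```

Request:
apply_moves:
  series:
    - {"jaw": 255,"delta_pos": [0.3,0.5,4],"angular": [0,0,0]}
    - {"jaw": 255,"delta_pos": [0,0,4],"angular": [0,0,0]}
    - {"jaw": 255,"delta_pos": [0,0,4],"angular": [0,0,0]}
    - {"jaw": 255,"delta_pos": [0,0,0],"angular": [0,0,0]}

```text
clock: 14.15
ee_pos: [0.5681, 0.0071, 0.0617]
tcp_rot: [[0.972, -0.234, -0.001], [-0.234, -0.972, -0.0], [-0.001, 0.0, -1.0]]
ft_force: [-0.7, 0.5, -1.8]
finger_gap: 0.0109
gripper_force: 79.3
```

```bash
python3 go.py .5686 .0069 .0466 -1.807
```

```text
t 14.15 pos [0.5681 0.0071 0.0617] psi -1.8069 tilt [-0.0005 -0.    ] j [-0.2   0.66  0.14  2.09 -0.22  0.4  -1.7 ] F [-0.7  0.5 -1.8] gap 0.0109 gf 79.3
turn 0.0001 shift [ 0.5  0.1 15.1]
```

Request:
apply_moves:
  series:
    - {"jaw": 255,"delta_pos": [0,0,4],"angular": [0,0,0]}
    - {"jaw": 255,"delta_pos": [0,0,4],"angular": [0,0,0]}
    - {"jaw": 255,"delta_pos": [0,0,3],"angular": [0,0,0]}
    - {"jaw": 255,"delta_pos": [0,0,2],"angular": [0,0,0]}
    - {"jaw": 255,"delta_pos": [0,0,1],"angular": [0,0,0]}
    - {"jaw": 255,"delta_pos": [0,0,0],"angular": [0,0,0]}

```text
clock: 14.75
ee_pos: [0.5683, 0.0071, 0.048]
tcp_rot: [[0.972, -0.234, -0.0], [-0.234, -0.972, -0.0], [-0.0, 0.0, -1.0]]
ft_force: [-0.6, -0.1, -1.1]
finger_gap: 0.0107
gripper_force: 79.3
```

Request:
apply_moves:
  series:
    - {"jaw": 255,"delta_pos": [0,0,1.2],"angular": [0,0,0]}
    - {"jaw": 255,"delta_pos": [0,0,0],"angular": [0,0,0]}

```text
clock: 14.95
ee_pos: [0.5684, 0.0072, 0.0471]
tcp_rot: [[0.972, -0.234, 0.0], [-0.234, -0.972, 0.0], [0.0, -0.0, -1.0]]
ft_force: [-0.7, -0.1, 0.6]
finger_gap: 0.0108
gripper_force: 79.5
```

Request:
apply_moves:
  series:
    - {"jaw": 255,"delta_pos": [0,0,1],"angular": [0,0,0]}
    - {"jaw": 255,"delta_pos": [0,0,0],"angular": [0,0,0]}

```text
clock: 15.15
ee_pos: [0.5684, 0.0074, 0.0467]
tcp_rot: [[0.972, -0.234, 0.001], [-0.234, -0.972, 0.0], [0.001, -0.001, -1.0]]
ft_force: [-1.0, 0.3, 9.0]
finger_gap: 0.0109
gripper_force: 80.7
```

Request:
apply_moves:
  series:
    - {"jaw": 255,"delta_pos": [0,-0.5,-0.6],"angular": [0,0,0]}
    - {"jaw": 255,"delta_pos": [0,-0.5,0],"angular": [0,0,0]}
    - {"jaw": 255,"delta_pos": [0,-0.5,0],"angular": [0,0,0]}
    - {"jaw": 255,"delta_pos": [0,0,0],"angular": [0,0,0]}

```text
clock: 15.55
ee_pos: [0.5687, 0.0079, 0.0467]
tcp_rot: [[0.972, -0.235, 0.0], [-0.235, -0.972, -0.001], [0.0, 0.001, -1.0]]
ft_force: [-1.4, -3.5, 5.1]
finger_gap: 0.0107
gripper_force: 80.2
```

```bash
python3 go.py .5686 .0069 .0466 -1.807
```

```text
t 15.55 pos [0.5687 0.0079 0.0467] psi -1.8077 tilt [ 0.0002 -0.0007] j [-0.2   0.69  0.13  2.1  -0.22  0.37 -1.7 ] F [-1.4 -3.5  5.1] gap 0.0107 gf 80.2
turn -0.0007 shift [0.1 0.9 0.1]
```

Request:
apply_moves:
  series:
    - {"jaw": 0,"delta_pos": [0,0.8,0],"angular": [0,0,0]}
    - {"jaw": 0,"delta_pos": [0,0,0],"angular": [0,0,0]}
    - {"jaw": 0,"delta_pos": [0,0,0],"angular": [0,0,0]}
    - {"jaw": 0,"delta_pos": [0,0,0],"angular": [0,0,0]}
    - {"jaw": 0,"delta_pos": [0,0,-15],"angular": [0,0,0]}
    - {"jaw": 0,"delta_pos": [0,0,-35],"angular": [0,0,0]}
    - {"jaw": 0,"delta_pos": [0,0,-40],"angular": [0,0,0]}
    - {"jaw": 0,"delta_pos": [0,0,-30],"angular": [0,0,0]}
    - {"jaw": 0,"delta_pos": [-20,-31,0],"angular": [0,0,0]}
    - {"jaw": 0,"delta_pos": [-20,-31,0],"angular": [0,0,0]}

```text
clock: 16.55
ee_pos: [0.5446, 0.0776, 0.1679]
tcp_rot: [[0.972, -0.236, 0.003], [-0.236, -0.972, 0.001], [0.003, -0.001, -1.0]]
ft_force: [0.1, 1.4, -0.4]
finger_gap: 0.0856
gripper_force: 0.0
```

Request:
apply_moves:
  series:
    - {"jaw": 0,"delta_pos": [-20,-31,0],"angular": [0,0,0]}
    - {"jaw": 0,"delta_pos": [-20,-31,0],"angular": [0,0,0]}
    - {"jaw": 0,"delta_pos": [-20,-31,0],"angular": [0,0,0]}
    - {"jaw": 0,"delta_pos": [-20,-31,0],"angular": [0,0,0]}
    - {"jaw": 0,"delta_pos": [0,0,0],"angular": [0,0,-0.144]}
    - {"jaw": 0,"delta_pos": [0,0,0],"angular": [0,0,-0.144]}
    - {"jaw": 0,"delta_pos": [0,0,0],"angular": [0,0,-0.144]}
    - {"jaw": 0,"delta_pos": [0,0,0],"angular": [0,0,-0.144]}
    - {"jaw": 0,"delta_pos": [0,0,0],"angular": [0,0,-0.144]}
    - {"jaw": 0,"delta_pos": [0,0,0],"angular": [0,0,-0.144]}

```text
clock: 17.55
ee_pos: [0.4951, 0.2168, 0.1665]
tcp_rot: [[0.806, 0.592, -0.0], [0.592, -0.806, 0.0], [-0.0, -0.0, -1.0]]
ft_force: [-0.0, -1.0, 0.4]
finger_gap: 0.0854
gripper_force: 0.0
```

Request:
apply_moves:
  series:
    - {"jaw": 0,"delta_pos": [0,0,0],"angular": [0,0,-0.144]}
    - {"jaw": 0,"delta_pos": [0,0,0],"angular": [0,0,-0.144]}
    - {"jaw": 0,"delta_pos": [0,0,0],"angular": [0,0,-0.144]}
    - {"jaw": 0,"delta_pos": [0,0,0],"angular": [0,0,-0.144]}
    - {"jaw": 0,"delta_pos": [0,0,0],"angular": [0,0,-0.144]}
    - {"jaw": 0,"delta_pos": [0,0,0],"angular": [0,0,-0.144]}
    - {"jaw": 0,"delta_pos": [0,0,0],"angular": [0,0,-0.144]}
    - {"jaw": 0,"delta_pos": [0,0,0],"angular": [0,0,-0.144]}
    - {"jaw": 0,"delta_pos": [0,0,0],"angular": [0,0,-0.143]}
    - {"jaw": 0,"delta_pos": [0,0,0],"angular": [0,0,0]}

```text
clock: 18.55
ee_pos: [0.4953, 0.2165, 0.1664]
tcp_rot: [[-0.346, 0.938, -0.0], [0.938, 0.346, 0.0], [0.0, -0.0, -1.0]]
ft_force: [0.3, -0.1, 0.1]
finger_gap: 0.085
gripper_force: 0.0
```

```bash
python3 go.py .4959 .2185 .008 .352
python3 - <<'E'
from fit import *
T=grab("top",3); Sd=grab("side",3); c=get_calibration("side"); ct=get_calibration("top")
print(fit('box',[.4959,.218,-2.7897],0,[(c,Sd)]))
p=(.558,-.0373); u=np.array([.2337,.9723])
print(fit('short',[p[0]+.0082*u[0],p[1]+.0082*u[1],-1.807],.017,[(ct,T)]))
A=cv2.resize(T[165:245,290:400].astype(np.uint8),None,fx=4.5,fy=4.5); Bm=cv2.resize(Sd[165:235,265:365].astype(np.uint8),None,fx=3,fy=3)
W=np.zeros((600,800,3),np.uint8); W[:A.shape[0],:A.shape[1]]=A; W[:Bm.shape[0],500:500+Bm.shape[1]]=Bm; cv2.imwrite("pics/k2.png",W)
E
```

```text
t 18.55 pos [0.4953 0.2165 0.1664] psi 0.3538 tilt [-0.0005  0.0002] j [-0.23  0.49 -0.4   2.07  0.31  0.64 -0.49] F [ 0.3 -0.1  0.1] gap 0.085 gf 0.0
turn 0.0018 shift [  1.6   1.3 158.4]
(array([ 0.48904383,  0.20649569, -2.81792147]), np.float64(305.9064613974089))
(array([ 0.56114062, -0.02853812, -1.91304959]), np.float64(437.37041968747513))
```

View pics/k2.png

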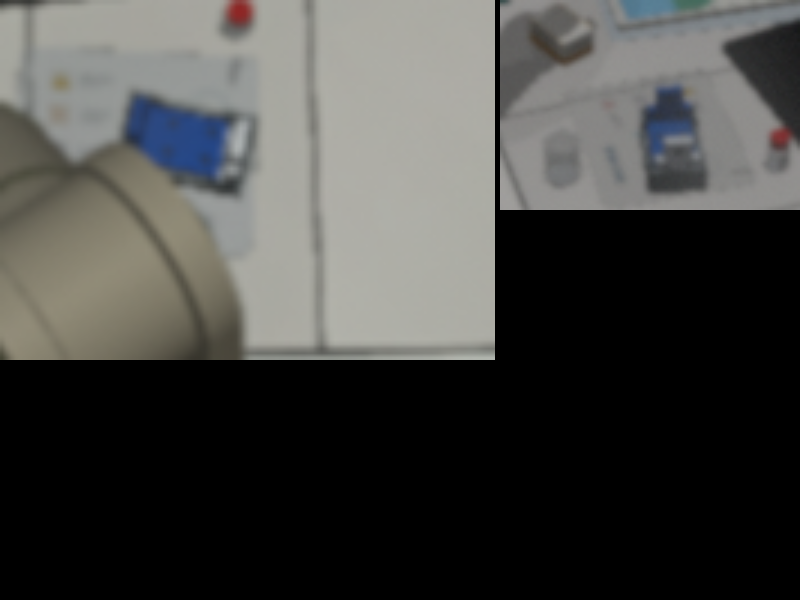

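```bash
python3 - <<'E'
import fit as F; from fit import *
d=np.load("im0.npz"); c=get_calibration("side"); ct=get_calibration("top"); r0=F.roi
F.roi=lambda n,p,z,c,m=3:r0(n,p,z,c,2)
for b in(8,12,16,20):
    M['box']=[B(-26,26,-37.5,37.5,0,b,'o'),B(-26,26,-37.5,37.5,b,40,'w')]
    for v in([(c,d['S'])],[(ct,d['T'])],[(c,d['S']),(ct,d['T'])]):
        p,q=fit('box',[.4959,.218,-2.7897],0,v); print(b,np.round(p,4),round(q,1))
E
```

```text
8 [ 0.495   0.2137 -2.8059] 139.9
8 [ 0.4959  0.2198 -2.7812] 8.9
8 [ 0.496   0.2166 -2.7953] 163.0
12 [ 0.4951  0.2147 -2.808 ] 149.7
12 [ 0.4959  0.2198 -2.7774] 8.9
12 [ 0.4959  0.218  -2.79  ] 165.2
16 [ 0.4959  0.2177 -2.8084] 153.5
16 [ 0.4958  0.2198 -2.7789] 8.7
16 [ 0.4959  0.218  -2.7907] 163.9
20 [ 0.4966  0.2189 -2.7996] 150.1
20 [ 0.4956  0.2192 -2.7822] 8.4
20 [ 0.496   0.2187 -2.7905] 159.8
```

Request:
apply_moves:
  series:
    - {"jaw": 0,"delta_pos": [1.6,1.3,40],"angular": [0,0,0]}
    - {"jaw": 0,"delta_pos": [0,0,40],"angular": [0,0,0]}
    - {"jaw": 0,"delta_pos": [0,0,35],"angular": [0,0,0]}
    - {"jaw": 0,"delta_pos": [0,0,25],"angular": [0,0,0]}
    - {"jaw": 0,"delta_pos": [0,0,12],"angular": [0,0,0]}
    - {"jaw": 0,"delta_pos": [0,0,5],"angular": [0,0,0]}
    - {"jaw": 255,"delta_pos": [0,0,0],"angular": [0,0,0]}
    - {"jaw": 255,"delta_pos": [0,0,0],"angular": [0,0,0]}
    - {"jaw": 255,"delta_pos": [0,0,0],"angular": [0,0,0]}
    - {"jaw": 255,"delta_pos": [0,0,0],"angular": [0,0,0]}
  force: 40

```text
clock: 19.85
ee_pos: [0.4967, 0.2189, 0.0109]
tcp_rot: [[-0.344, 0.939, 0.002], [0.939, 0.344, 0.001], [0.0, 0.002, -1.0]]
ft_force: [-0.7, 0.4, 8.1]
finger_gap: 0.0516
gripper_force: 42.6
```

```bash
python3 go.py .5579 -.0376 .1 -.236
```

```text
t 19.85 pos [0.4967 0.2189 0.0109] psi 0.3516 tilt [0.0019 0.001 ] j [-0.38  0.73 -0.2   2.16  0.49  0.29 -0.65] F [-0.7  0.4  8.1] gap 0.0516 gf 42.6
turn 0.5876 shift [-235.1  119.5  -89.1]
```

Request:
apply_moves:
  series:
    - {"jaw": 255,"delta_pos": [0,0,-10],"angular": [0,0,0]}
    - {"jaw": 255,"delta_pos": [0,0,-25],"angular": [0,0,0]}
    - {"jaw": 255,"delta_pos": [0,0,-35],"angular": [0,0,0]}
    - {"jaw": 255,"delta_pos": [0,0,-35],"angular": [0,0,0]}
    - {"jaw": 255,"delta_pos": [0,0,-25],"angular": [0,0,0]}
    - {"jaw": 255,"delta_pos": [0,0,-10],"angular": [0,0,0.11]}
    - {"jaw": 255,"delta_pos": [0,0,0],"angular": [0,0,0.13]}
    - {"jaw": 255,"delta_pos": [0,0,0],"angular": [0,0,0.13]}
    - {"jaw": 255,"delta_pos": [0,0,0],"angular": [0,0,0.13]}
    - {"jaw": 255,"delta_pos": [0,0,0],"angular": [0,0,0.086]}

```text
clock: 20.85
ee_pos: [0.4959, 0.2185, 0.1507]
tcp_rot: [[0.237, 0.971, 0.001], [0.971, -0.237, 0.0], [0.001, 0.001, -1.0]]
ft_force: [-0.8, -0.3, -0.8]
finger_gap: 0.0512
gripper_force: 42.0
```

Request:
apply_moves:
  series:
    - {"jaw": 255,"delta_pos": [-13,7,0],"angular": [0,0,0]}
    - {"jaw": 255,"delta_pos": [-28,14,0],"angular": [0,0,0]}
    - {"jaw": 255,"delta_pos": [-32,16,0],"angular": [0,0,0]}
    - {"jaw": 255,"delta_pos": [-32,16,0],"angular": [0,0,0]}
    - {"jaw": 255,"delta_pos": [-32,16,0],"angular": [0,0,0]}
    - {"jaw": 255,"delta_pos": [-32,16,0],"angular": [0,0,0]}
    - {"jaw": 255,"delta_pos": [-32,16,0],"angular": [0,0,0]}
    - {"jaw": 255,"delta_pos": [-22,12,0],"angular": [0,0,0]}
    - {"jaw": 255,"delta_pos": [-12,6.5,0],"angular": [0,0,0]}
    - {"jaw": 255,"delta_pos": [0,0,0],"angular": [0,0,0]}

```text
clock: 21.85
ee_pos: [0.5577, -0.0403, 0.1498]
tcp_rot: [[0.234, 0.972, 0.0], [0.972, -0.234, -0.001], [-0.001, 0.0, -1.0]]
ft_force: [0.1, 0.5, -1.6]
finger_gap: 0.0513
gripper_force: 42.0
```

```bash
python3 go.py .5579 -.0376 .1 -.2343
python3 - <<'E'
import fit as F; from fit import *
T=grab("top",3); Sd=grab("side",3); c=get_calibration("side"); ct=get_calibration("top"); np.savez('im3.npz',T=T,S=Sd)
s=read_state(); e=s['ee_pos']; z=e[2]-.0109; p0=[e[0],e[1],-.2343-np.pi]
r0=F.roi; F.roi=lambda n,p,z,c,m=3:r0(n,p,z,c,4)
print(z,np.round(p0,4)); print(fit('box',p0,z,[(c,Sd)]))
F.roi=r0; A=draw('box',p0,z,c,Sd,7,12); Bm=draw('box',p0,z,ct,T,7,12); A=A
h=max(A.shape[0],Bm.shape[0]); W=np.zeros((h,A.shape[1]+Bm.shape[1],3),np.uint8); W[:A.shape[0],:A.shape[1]]=A; W[:Bm.shape[0],A.shape[1]:]=Bm
k=min(1,800/W.shape[1],600/W.shape[0]); cv2.imwrite("pics/h3.png",cv2.resize(W,None,fx=k,fy=k))
E
```

```text
t 21.85 pos [ 0.5577 -0.0403  0.1498] psi -0.2363 tilt [ 0.0001 -0.0006] j [ 0.15  0.52 -0.25  2.05  0.22  0.6  -0.5 ] F [ 0.1  0.5 -1.6] gap 0.0513 gf 42.0
turn -0.002 shift [ 2.7 -0.4 49.8]
0.13876015096086372 [ 0.5576 -0.0361 -3.3759]
(array([ 0.53352061, -0.05000129, -2.98568403]), np.float64(660.8675111105835))
```

View pics/h3.png

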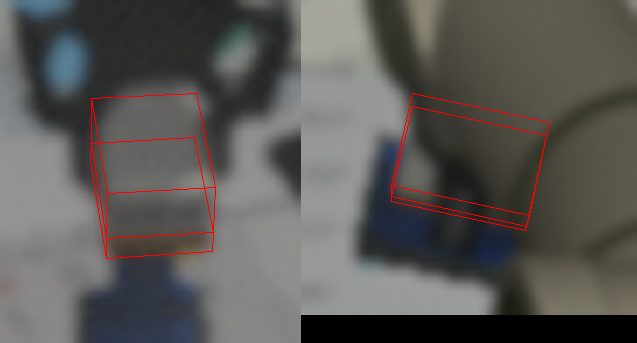

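Request:
apply_moves:
  series:
    - {"jaw": 255,"delta_pos": [0,0,0],"angular": [0,0,0]}
    - {"jaw": 255,"delta_pos": [0,0,0],"angular": [0,0,0]}

```text
clock: 22.35
ee_pos: [0.5577, -0.0369, 0.1495]
tcp_rot: [[0.231, 0.973, -0.0], [0.973, -0.231, 0.0], [0.0, -0.0, -1.0]]
ft_force: [0.2, 1.2, -1.1]
finger_gap: 0.0515
gripper_force: 42.0
```

```bash
python3 go.py .5579 -.0376 .1 -.2343
python3 - <<'E'
from fit import *
Sd=grab("side",3); c=get_calibration("side"); e=read_state()['ee_pos']; z=e[2]-.0109; print(np.round(e,4))
# front (-u end) face + bottom edges: fit along u and across only, over a lower-front ROI
u=np.array([.2325,.9726]); v=np.array([.9726,-.2325]); p0=np.array([e[0],e[1]])
f=lambda a,b:np.r_[p0+a*u+b*v,-.2343-np.pi]
x0,y0,x1,y1=roi('box',f(0,0),z,c,4); R=(x0,y0+14,x1,y1-2)
def show(g): print(np.round(g,1))
A=np.arange(-.006,.0061,.002); g=np.array([[cost('box',f(a,b),z,c,Sd,R) for b in A] for a in A]); show(g)
E
```

```text
t 22.35 pos [ 0.5577 -0.0369  0.1495] psi -0.2328 tilt [-0.0002  0.0001] j [ 0.14  0.52 -0.25  2.05  0.22  0.6  -0.5 ] F [ 0.2  1.2 -1.1] gap 0.0515 gf 42.0
turn 0.0015 shift [-0.6  0.4 49.5]
[ 0.5577 -0.0374  0.1496]
[[249.1 226.6 232.5 252.6 285.7 328.1 387.9]
 [264.2 246.7 250.1 265.3 300.  339.  398.5]
 [294.  284.3 281.  297.7 325.3 366.1 413. ]
 [336.1 312.6 317.4 328.1 354.2 389.5 436.8]
 [350.9 343.8 340.1 351.4 374.8 408.1 451. ]
 [381.2 372.8 370.1 380.5 400.9 430.7 467.8]
 [410.4 398.5 398.7 406.2 425.1 450.2 485.9]]
```

Request:
apply_moves:
  series:
    - {"jaw": 255,"delta_pos": [0,0,15],"angular": [0,0,0]}
    - {"jaw": 255,"delta_pos": [0,0,20],"angular": [0,0,0]}
    - {"jaw": 255,"delta_pos": [0,0,15],"angular": [0,0,0]}
    - {"jaw": 255,"delta_pos": [0,0,7],"angular": [0,0,0]}
    - {"jaw": 255,"delta_pos": [0,0,0],"angular": [0,0,0]}
    - {"jaw": 255,"delta_pos": [0,0,0],"angular": [0,0,0]}
    - {"jaw": 255,"delta_pos": [0,0,2],"angular": [0,0,0]}
    - {"jaw": 255,"delta_pos": [0,0,2],"angular": [0,0,0]}
    - {"jaw": 255,"delta_pos": [0,0,2],"angular": [0,0,0]}
    - {"jaw": 255,"delta_pos": [0,0,0],"angular": [0,0,0]}

```text
clock: 23.5
ee_pos: [0.5577, -0.0377, 0.0865]
tcp_rot: [[0.232, 0.973, -0.0], [0.973, -0.232, -0.0], [-0.0, -0.0, -1.0]]
ft_force: [0.1, 0.1, -0.4]
finger_gap: 0.0516
gripper_force: 42.0
```

```bash
python3 go.py .5579 -.0376 .038 -.2343; python3 -c "
from cell import *;s=read_state();print(s['wrist_torque'])"
```

```text
t 23.5 pos [ 0.5577 -0.0377  0.0865] psi -0.234 tilt [-0.0001 -0.    ] j [ 0.11  0.61 -0.21  2.09  0.27  0.46 -0.54] F [ 0.1  0.1 -0.4] gap 0.0516 gf 42.0
turn 0.0003 shift [ 0.1  0.2 48.5]
[-0.00662654  0.05292733  0.02293536]
```

Request:
apply_moves:
  series:
    - {"jaw": 255,"delta_pos": [0,0,2],"angular": [0,0,0]}
    - {"jaw": 255,"delta_pos": [0,0,2],"angular": [0,0,0]}
    - {"jaw": 255,"delta_pos": [0,0,2],"angular": [0,0,0]}
    - {"jaw": 255,"delta_pos": [0,0,0],"angular": [0,0,0]}

```text
clock: 23.9
ee_pos: [0.5576, -0.0376, 0.0802]
tcp_rot: [[0.232, 0.973, -0.0], [0.973, -0.232, -0.0], [-0.0, -0.0, -1.0]]
ft_force: [0.2, -1.1, -0.3]
finger_gap: 0.0514
gripper_force: 42.0
```

```bash
python3 go.py .5579 -.0376 .038 -.2343; python3 -c "
from cell import *;s=read_state();print(s['wrist_torque'])"
```

```text
t 23.9 pos [ 0.5576 -0.0376  0.0802] psi -0.234 tilt [-0.0005 -0.    ] j [ 0.11  0.62 -0.2   2.09  0.28  0.45 -0.54] F [ 0.2 -1.1 -0.3] gap 0.0514 gf 42.0
turn 0.0003 shift [ 0.1  0.3 42.2]
[-0.06830077 -0.03080078  0.03591218]
```

Request:
apply_moves:
  series:
    - {"jaw": 255,"delta_pos": [0,0,5],"angular": [0,0,0]}
    - {"jaw": 255,"delta_pos": [0,0,7],"angular": [0,0,0]}
    - {"jaw": 255,"delta_pos": [0,0,7],"angular": [0,0,0]}
    - {"jaw": 255,"delta_pos": [0,0,7],"angular": [0,0,0]}
    - {"jaw": 255,"delta_pos": [0,0,3],"angular": [0,0,0]}
    - {"jaw": 255,"delta_pos": [0,0,0],"angular": [0,0,0]}

```text
clock: 24.5
ee_pos: [0.5574, -0.0376, 0.0508]
tcp_rot: [[0.232, 0.973, -0.001], [0.973, -0.232, -0.0], [-0.0, -0.001, -1.0]]
ft_force: [-0.8, -0.7, -0.1]
finger_gap: 0.0517
gripper_force: 42.0
```

Request:
apply_moves:
  series:
    - {"jaw": 255,"delta_pos": [0,0,2],"angular": [0,0,0]}
    - {"jaw": 255,"delta_pos": [0,0,2],"angular": [0,0,0]}
    - {"jaw": 255,"delta_pos": [0,0,2],"angular": [0,0,0]}
    - {"jaw": 255,"delta_pos": [0,0,0],"angular": [0,0,0]}

```text
clock: 24.9
ee_pos: [0.5577, -0.0377, 0.0454]
tcp_rot: [[0.232, 0.973, -0.0], [0.973, -0.232, -0.0], [-0.0, -0.0, -1.0]]
ft_force: [0.3, -0.3, -0.7]
finger_gap: 0.0517
gripper_force: 42.0
```

```bash
python3 go.py .5579 -.0376 .038 -.2343; python3 -c "
from cell import *;s=read_state();print(s['wrist_torque'])"
```

```text
t 24.9 pos [ 0.5577 -0.0377  0.0454] psi -0.234 tilt [-0.0001 -0.    ] j [ 0.08  0.68 -0.17  2.11  0.3   0.38 -0.56] F [ 0.3 -0.3 -0.7] gap 0.0517 gf 42.0
turn 0.0003 shift [0.1 0.2 7.4]
[-0.04126993 -0.04120734 -0.00287515]
```

Request:
apply_moves:
  series:
    - {"jaw": 255,"delta_pos": [0,0,2],"angular": [0,0,0]}
    - {"jaw": 255,"delta_pos": [0,0,2],"angular": [0,0,0]}
    - {"jaw": 255,"delta_pos": [0,0,2],"angular": [0,0,0]}
    - {"jaw": 255,"delta_pos": [0,0,0],"angular": [0,0,0]}

```text
clock: 25.3
ee_pos: [0.5576, -0.0376, 0.0392]
tcp_rot: [[0.232, 0.973, -0.001], [0.973, -0.232, -0.0], [-0.0, -0.0, -1.0]]
ft_force: [-0.0, -0.1, 0.1]
finger_gap: 0.0514
gripper_force: 42.0
```

Request:
apply_moves:
  series:
    - {"jaw": 255,"delta_pos": [0,0,1],"angular": [0,0,0]}
    - {"jaw": 255,"delta_pos": [0,0,0],"angular": [0,0,0]}

```text
clock: 25.5
ee_pos: [0.5577, -0.0376, 0.0385]
tcp_rot: [[0.232, 0.973, -0.0], [0.973, -0.232, -0.0], [-0.0, -0.0, -1.0]]
ft_force: [-0.3, -0.0, -1.3]
finger_gap: 0.0514
gripper_force: 42.0
```

Request:
apply_moves:
  series:
    - {"jaw": 255,"delta_pos": [0,0,1],"angular": [0,0,0]}
    - {"jaw": 255,"delta_pos": [0,0,0],"angular": [0,0,0]}

```text
clock: 25.7
ee_pos: [0.5578, -0.0376, 0.0381]
tcp_rot: [[0.232, 0.973, 0.0], [0.973, -0.232, -0.0], [-0.0, 0.0, -1.0]]
ft_force: [-1.4, -0.6, 6.7]
finger_gap: 0.0517
gripper_force: 42.7
```

Request:
apply_moves:
  series:
    - {"jaw": 40,"delta_pos": [0,0,-0.5],"angular": [0,0,0]}
    - {"jaw": 40,"delta_pos": [0,0,0],"angular": [0,0,0]}
    - {"jaw": 40,"delta_pos": [0,0,0],"angular": [0,0,0]}
    - {"jaw": 40,"delta_pos": [0,0,0],"angular": [0,0,0]}
    - {"jaw": 40,"delta_pos": [0,0,-10],"angular": [0,0,0]}
    - {"jaw": 40,"delta_pos": [0,0,-25],"angular": [0,0,0]}
    - {"jaw": 40,"delta_pos": [0,0,-40],"angular": [0,0,0]}
    - {"jaw": 40,"delta_pos": [0,0,-45],"angular": [0,0,0]}
    - {"jaw": 40,"delta_pos": [0,0,-45],"angular": [0,0,0]}
    - {"jaw": 40,"delta_pos": [0,0,-45],"angular": [0,0,0]}

```text
clock: 26.7
ee_pos: [0.5572, -0.0376, 0.2507]
tcp_rot: [[0.232, 0.973, 0.0], [0.973, -0.232, 0.0], [0.0, 0.0, -1.0]]
ft_force: [1.0, -0.3, 0.1]
finger_gap: 0.0719
gripper_force: 0.0
```

Request:
apply_moves:
  series:
    - {"jaw": 40,"delta_pos": [-40,0,0],"angular": [0,0,0]}
    - {"jaw": 40,"delta_pos": [-45,0,0],"angular": [0,0,0]}
    - {"jaw": 40,"delta_pos": [-45,0,0],"angular": [0,0,0]}
    - {"jaw": 40,"delta_pos": [-45,0,0],"angular": [0,0,0]}
    - {"jaw": 40,"delta_pos": [-45,0,0],"angular": [0,0,0]}
    - {"jaw": 40,"delta_pos": [-45,0,0],"angular": [0,0,0]}
    - {"jaw": 40,"delta_pos": [-40,0,0],"angular": [0,0,0]}
    - {"jaw": 40,"delta_pos": [0,0,0],"angular": [0,0,0]}

```text
clock: 27.5
ee_pos: [0.4841, -0.3406, 0.2484]
tcp_rot: [[0.24, 0.971, -0.001], [0.971, -0.24, -0.003], [-0.003, -0.0, -1.0]]
ft_force: [-0.6, 0.5, -0.1]
finger_gap: 0.0719
gripper_force: 0.0
```

```bash
python3 - <<'E'
from fit import *
T=grab("top",3); Sd=grab("side",3); c=get_calibration("side"); ct=get_calibration("top"); s=read_state(); print(s['ee_pos'],s['clock'])
p0=[.5579,-.0376,-.2343-np.pi]
for z in(.027,.033,.04): print(z,[ (np.round(p,4),round(q,1)) for p,q in [fit('box',p0,z,[(ct,T)]),fit('box',p0,z,[(c,Sd)]),fit('box',p0,z,[(ct,T),(c,Sd)])]])
# bystanders: difference against the first pictures around each
d=np.load('im0.npz')
for n,(x,y) in dict(beaker=(327,229),vial=(343,169),tape=(426,205)).items():
    q=np.abs(T-d['T'])[y-12:y+13,x-12:x+13].mean(2); print(n,round(q.mean(),1),round(np.percentile(q,95),1))
np.savez('im4.npz',T=T,S=Sd)
E
```

```text
[ 0.48762089 -0.3327343   0.24839065] 27.8
0.027 [(array([ 0.5531, -0.0382, -3.3694]), np.float64(597.6)), (array([ 0.5767, -0.0101, -4.286 ]), np.float64(758.6)), (array([ 0.5534, -0.0367, -3.4094]), np.float64(1537.5))]
0.033 [(array([ 0.5517, -0.0382, -3.422 ]), np.float64(591.7)), (array([ 0.5422, -0.0315, -3.388 ]), np.float64(906.2)), (array([ 0.5528, -0.0377, -3.4178]), np.float64(1549.2))]
0.04 [(array([ 0.5503, -0.0375, -3.4263]), np.float64(589.0)), (array([ 0.5531, -0.0377, -3.4611]), np.float64(1007.1)), (array([ 0.5516, -0.037 , -3.4218]), np.float64(1615.2))]
beaker 4.1 4.8
vial 3.8 4.8
tape 81.6 144.5
```

```bash
python3 - <<'E'
from fit import *
d=np.load('im4.npz'); c=get_calibration("side"); ct=get_calibration("top"); base=dict(M)
def sh(bs,dx,dz,flip,tag):
    o=[]
    for lo,hi,g in bs:
        a,b=lo.copy(),hi.copy()
        if flip: a[0],b[0]=-hi[0],-lo[0]
        a[0]+=dx;b[0]+=dx;a[2]+=dz;b[2]+=dz;o.append((a,b,tag+g))
    return o
bx=[B(-37.5,37.5,-26,26,0,12,'o'),B(-37.5,37.5,-26,26,12,40,'w')]
for zb in(-.006,-.003,0,.003,.006,.01):
    r=[]
    for zs in(0,.005):
        M['all']=base['tray']+sh(base['long'],-.0015,.005,0,'L')+sh(base['short'],.0085,.015+zs,1,'S')+sh(bx,0,.025+zs+zb,0,'X')
        p=[.558,-.0373,1.3365]
        r+=[round(cost('all',p,.002,C,I,roi('all',p,.002,C,4)),1) for C,I in((ct,d['T']),(c,d['S']))]
    print(zb,r)
T=d['T'];t0=np.load('im0.npz')['T'];S0=np.load('im0.npz')['S']
for n,P in dict(tape=unproj(ct,(426,205),.01),beaker=unproj(ct,(327,229),.03),vial=unproj(ct,(343,169),.03)).items():
    x,y=np.round(proj(c,[P])[0][0]).astype(int); q=np.abs(d['S']-S0)[y-12:y+13,x-12:x+13].mean(2); print(n,P.round(3),(x,y),round(q.mean(),1),round(np.percentile(q,95),1))
E
```

```text
-0.006 [np.float64(54.6), np.float64(984.3), np.float64(62.5), np.float64(1012.6)]
-0.003 [np.float64(58.6), np.float64(983.7), np.float64(68.5), np.float64(1007.9)]
0 [np.float64(63.9), np.float64(979.8), np.float64(72.0), np.float64(1002.2)]
0.003 [np.float64(69.4), np.float64(974.9), np.float64(76.1), np.float64(996.1)]
0.006 [np.float64(73.4), np.float64(968.9), np.float64(80.3), np.float64(987.7)]
0.01 [np.float64(78.9), np.float64(957.3), np.float64(83.6), np.float64(980.9)]
tape [ 0.518 -0.428  0.01 ] (np.int64(353), np.int64(301)) 2.9 4.9
beaker [ 0.422 -0.019  0.03 ] (np.int64(284), np.int64(216)) 25.8 44.6
vial [ 0.671 -0.09   0.03 ] (np.int64(356), np.int64(214)) 24.9 92.1
```

```bash
python3 -c "
from cell import *; print(sign_off())"
```

```text
the job is handed in; nothing more can be done
None
```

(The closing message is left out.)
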